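Knock a stuck nut out of the turn-over cup into the parts tray

ROBOT

A 6-joint arm with a two-finger parallel gripper is mounted at the origin on a cart in front of the work surface, level with it; the furniture and walls round the work are solid. World frame = base frame: x ahead of the robot, y to its left, z up, the work surface at z = 0. Lengths are in m, angles in rad, forces in N, time in s.
With the tool pointing down it reaches from about 0.4 to 0.825 m from the base axis. Payload 7 kg.
Tool frame: the origin (TCP) lies between the finger pads; the fingertips stand 8 mm ahead of it and the grasp point (between the pads) lies 11 mm behind it (arm.finger_overhang is the distance from the TCP to the fingertips, in m); z points along the fingers, y is the line along which they close (so a half turn about z gives the same grasp; the last joint's range is limited). The gripper opens to 88 mm and grips with 3 to 60 N. Pads are 19 mm wide; open, the fingers measure 130 mm over their backs; the gripper's body (78 mm by 193 mm) begins 47 mm behind the grasp point.
Start: joints at [1.457, 0.359, 0.012, 0, -1.224, -0.288], TCP at [0.264, 0.621, 0.235] pointing down, gripper open.
Joint ranges: [-3.07, 3.07], [-1.43, 2.12], [-1.02, 1.25], [-3.03, 1.67], [-3.05, -0], [-3.03, 3.03]. Speed limits (rad/s): [2.39, 2.39, 3.01, 3.14, 3.14, 3.14].

INTERFACE

Orientations are given as [roll, pitch, yaw] about the fixed x, y, z axes, in that order (R = Rz(yaw) Ry(pitch) Rx(roll)).
In Python, from station import arm gives the robot as it stands.
- The arm moves only by the tool move_arm, never from a script. Its argument "rows" is text: rows parted by semicolons, each of 7 numbers parted by spaces: the turn, a rotation vector about the tool's x, y, z in degrees, then the shift along the tool's x, y, z in m, then the finger opening in m, from 0 to 0.0876. A call has 1 to 8 rows; each row shifts and turns the commanded pose from where the row before left it, along the tool's axes as they then stand; what a row does not reach is not made up. A row lasts 1/8 s, in which the tool goes at most 62.5 mm and 10.7 degrees, less where a joint would pass 70% of its speed; a pose out of reach is approached as far as the arm can. A call is refused whole if a number of a shift passes 0.0625 or a number of a turn 10.7, either way. A call with a gripper value outside its range is refused whole. The fingers move at their own pace and stop on an object; "squeeze" is the grip in N (left out, the last holds). Time passes only in rows, so rows that do not move let the fingers close. It gives the time, the measured TCP pose, the force, the opening and the grip force at its end, in the units of the state.
- arm.get_state(): the state, without advancing time (a new reading comes with each control period).
- arm.grab_frame(name): name is "side" or "top"; returns (picture, depth): 384x512x3 uint8, blue, green, red; 384x512 float32, m along the optical axis (not along the pixel's ray), 0 where there is no reading.
- arm.camera_model(name): a dict with "mtx" (3x3 intrinsics, pixels), "k1" (the pictures are not rectified: a ray, as slopes to the right and down, at radius r is drawn at 1 + k1 r^2 times it, then the intrinsics apply), "camera_from_world" (4x4, takes a point from world to camera coordinates). Camera axes: x right, y down, z forward; pixel columns grow to the right and rows downward; lengths in m; the calibration is good to about 2 mm. A picture is of the moment at which its call begins. camera_model takes no time and is no camera call.
- arm.job_done(): hands the job in; it is judged then, once.
The state is a dict: "t": time; "q": joint angles; "qd": joint speeds; "joint_efforts": joint torques, N m; "eef_pos": TCP position; "ee_rot": TCP orientation; "force": force on the tool from outside, world axes, zero at the start; "moment": the same for the moment, N m; "width": finger opening in m; "gripper_force": force on a finger pad.
Only numpy, scipy, OpenCV 4.12 (cv2) and the standard library are available. Lean on these libraries where they do the work, as an engineer would, in place of code of your own. Each camera call takes 0.05 s, during which the arm holds its last target. There are 200 camera calls.

TASK

A nut is stuck in the small red cup. Swing the red cup all the way over by its handle so that it hangs upside down over the black parts tray, then tap the yellow cap on its bottom firmly, pressing it right down, so that the nut drops out into the tray. Leave the red cup turned over with the nut lying in the tray, and do not disturb the blue cup.

Things in the scene. Friction and masses are not known exactly. Their poses are not given: they have to be found in the camera images.
- red_turner: the red cup's fixed dark steel stand: base plate 122 x 66 mm, 12 mm thick, with two cheeks 86 mm high that carry the hinge. Origin on the table directly below the hinge axis. Its +y axis is the hinge axis (level). At the start the cup is on its -x side; the parts tray lies on its +x side.
- red_cup (a joint): turn of the red cup about the hinge: 0 = mouth up, resting on the stand's -x side (start); pi = fully over, upside down above the tray (end stop). Pulled up by its handle the cup swings in a half circle over the top. The hinge is stiff with friction (about 0.2 N m, so 3 to 5 N at the handle) and stays where it is left.
- red_cup_hinge (a point): point on the hinge axis, 75 mm above the table; fixed
- red_cup_handle (a point): middle of the black rubber sleeve (12 mm diameter, 42 mm long) of the red cup's handle, a round rod parallel to the hinge axis, sticking out to the stand's -y; y = -58 mm in the stand's frame. It runs on a half circle of 75 mm radius about the hinge: 75 mm above the table at both ends, 150 mm half-way. It can be pinched from above across the rod and may turn between the fingers.
- red_cup_mouth (a point): centre of the red cup's mouth. Cup: 43 mm outer diameter, 25 mm deep, its axis 75 mm from the hinge axis; the nut sits in a hexagonal socket in it behind two small spring balls, so it does not fall out when the cup is upside down.
- red_cup_captop (a point): centre of the outer face of the yellow knock-out cap (disc 36 mm diameter, 6 mm thick) under the red cup's bottom, 44 mm from the hinge plane; with the cup upside down the face looks up, 119 mm above the table, straight above the cup.
- red_cup_cap (a joint): how far the yellow cap is pushed towards the cup: 0 to 0.015 m (fully down), spring return, 1.5 N at first and 5.5 N at full travel, plus about 3 N while the nut passes the balls. A slow push must go right down before the nut drops; a quick tap may free it sooner.
- nut_center (a point): centre of the steel hexagon nut stuck in the red cup, 19 mm across flats, 10 mm high, about 20 g
- tray: black parts tray, held fast to the table, 110 (x) x 170 (y) x 30 mm high, walls 3 mm, origin under its centre. A cross wall at y = +9 mm in its frame divides it. The turned-over red cup comes to stand over the larger half (y from -82 to +8 mm); two bolts lie in the smaller one.
- blue_cup (a joint): the same turning joint of the blue cup on another stand of the same shape, which is empty; 0 at the start, to be left alone
- blue_turner: fixed stand of the blue cup, same shape and frame as the red one's; to be left alone
Things that resemble listed ones, but are neither listed nor needed, are in the scene too. Several things have the shape of the tray; the one meant has the colours described above.

How it is judged:
By the outcome, as a careful person would: the job done as asked, in the order asked, and still so for the second after the job is handed in, with the robot touching nothing.
It also fails if it takes over 45 s, if anything falls off the work surface, if the arm or the gripper's body presses on something with over 40 N, if the wrist force passes 120 N, or if a joint passes its speed limit or range.

## Working session

There is one attempt and no reset: what is moved stays moved. The work goes in short steps, Python scripts to look and compute and a tool call to move; the robot and the scene stay as the last step left them, time stands still between calls to the robot, and variables do not carry over. Pictures are saved under pics/ and viewed, at most 10 in all, crops included, and the job is handed in when it is done.

Besides the shell and the picture viewer there is one more tool, called after "Emit:" as a command line: name --argument value ..., lists and objects as JSON in quotes. move_arm: Moves the arm, as the interface text tells. Its arguments: {"type":"object","properties":{"rows":{"type":"string"},"squeeze":{"type":"number"}},"required":["rows"]}

```bash
mkdir -p pics; cat > h.py <<'E'
import numpy as np, cv2
from station import arm
def grab(n):
    im,d=arm.grab_frame(n); np.savez(f'/tmp/{n}.npz',im=im,d=d); return im,d
def load(n):
    z=np.load(f'/tmp/{n}.npz'); return z['im'],z['d']
def world(n,d):
    c=arm.camera_model(n); K=np.array(c['mtx']); h,w=d.shape
    u,v=np.meshgrid(np.arange(w),np.arange(h))
    p=np.stack([u,v],-1).reshape(-1,1,2).astype(float)
    s=cv2.undistortPoints(p,K,np.array([c['k1'],0,0,0.])).reshape(h,w,2)
    P=np.dstack([s*d[...,None],d]); T=np.linalg.inv(np.array(c['camera_from_world']))
    return P@T[:3,:3].T+T[:3,3]
E
python3 - <<'E'
from h import *
a,_=grab('top');b,_=grab('side')
cv2.imwrite('pics/t0.png',cv2.resize(a,(800,600)));cv2.imwrite('pics/s0.png',cv2.resize(b,(800,600)))
print(arm.get_state())
E
```

```text
{'t': 0.1, 'q': array([ 1.45710402e+00,  3.59292453e-01,  1.11671079e-02, -2.71681547e-04,
       -1.22409077e+00, -2.88102505e-01]), 'qd': array([ 2.11777835e-03, -6.26140196e-04,  1.03884901e-03,  2.82746150e-04,
        6.06387590e-05,  3.69946029e-05]), 'joint_efforts': array([-1.68252202e-03, -5.84162378e+01,  2.93753153e+01,  7.01549873e+00,
        1.02076720e-02, -4.90894911e-05]), 'eef_pos': array([0.26384305, 0.62085292, 0.23374499]), 'ee_rot': array([ 3.14015881e+00, -1.58553680e-04, -4.01887202e-01]), 'force': array([ 0.46867449,  0.24622371, -0.91274545]), 'moment': array([-0.01452267,  0.00923303, -0.01953401]), 'gripper_force': 0.0, 'width': 0.0874313502550253}
```

View pics/t0.png

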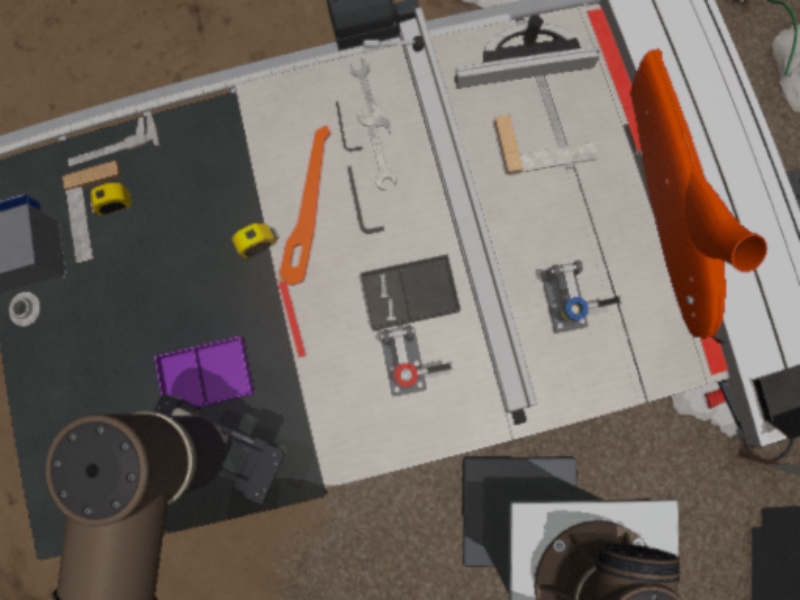

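View pics/s0.png

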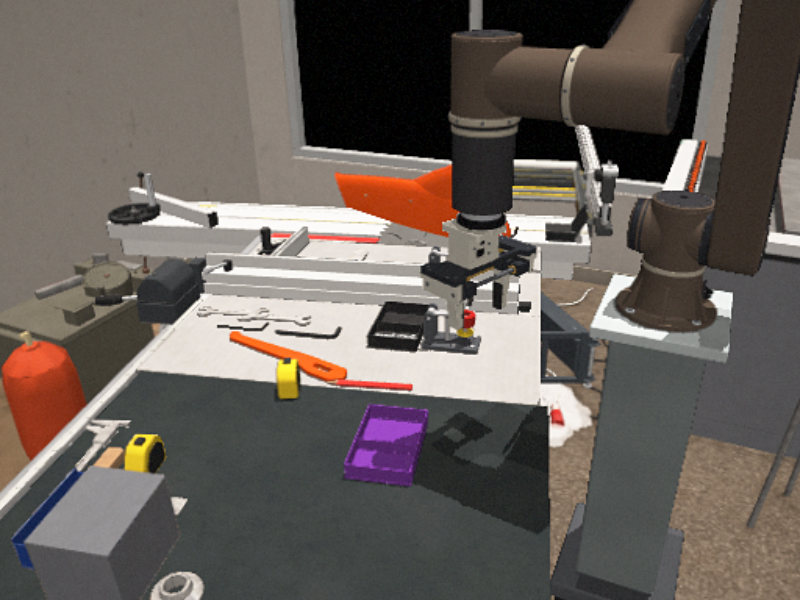

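The top view shows the red cup at about (405,375) of 800x600, its handle at (440,367), the black tray at (410,292) and the blue cup at (575,308). In the side view the red cup is at (467,320), partly behind the gripper.

```bash
python3 - <<'E'
from h import *
im,d=load('top'); W=world('top',d)
b,g,r=[im[...,i].astype(int) for i in range(3)]
v,u=np.mgrid[:384,:512]
def roi(x0,y0,x1,y1): return (u>=x0*.64)&(u<x1*.64)&(v>=y0*.64)&(v<y1*.64)
m=roi(385,355,425,392)&(r>140)&(g<80); 
print('red',m.sum(),W[m].mean(0),W[m].min(0),W[m].max(0))
dark=(r<80)&(g<80)&(b<80)
m=roi(424,355,456,380)&dark&(W[...,2]>.05)
P=W[m];print('handle',m.sum(),P.mean(0),P.min(0),P.max(0)); c=P[:,:2]-P[:,:2].mean(0);print(np.linalg.svd(c,full_matrices=0)[2][0])
m=roi(355,250,465,332)&dark&(W[...,2]<.06)
print('tray',m.sum(),cv2.minAreaRect((W[m][:,:2]*1000).astype(np.float32)))
m=roi(375,335,432,400)&(W[...,2]>.006)&(W[...,2]<.02)
print('plate',m.sum(),cv2.minAreaRect((W[m][:,:2]*1000).astype(np.float32)))
m=roi(480,300,540,420);print('fence z',np.percentile(W[m][:,2],[50,90,99]))
m=m&(W[...,2]>.02)&roi(480,340,540,395);print(W[m].min(0),W[m].max(0))
cv2.imwrite('pics/t1.png',cv2.resize(im[150:265,215:345],(780,690))[:600])
E
```

```text
red 114 [0.3813249  0.35821365 0.07768444] [0.36162944 0.33916772 0.04046519] [0.40043679 0.37784777 0.08391491]
handle 36 [0.39508674 0.30037342 0.07936829] [0.38958124 0.28154868 0.07393516] [0.40096572 0.31725441 0.08465022]
[ 0.15790819 -0.9874538 ]
tray 1236 ((540.6011352539062, 351.7277526855469), (109.82774353027344, 165.66195678710938), 12.818087577819824)
plate 500 ((402.1658630371094, 363.9638366699219), (117.7945556640625, 78.65617370605469), 5.506022930145264)
fence z [0.02093436 0.09596219 0.10160607]
[0.32568668 0.13609384 0.02009117] [0.44813721 0.34724553 1.20658497]
```

View pics/t1.png

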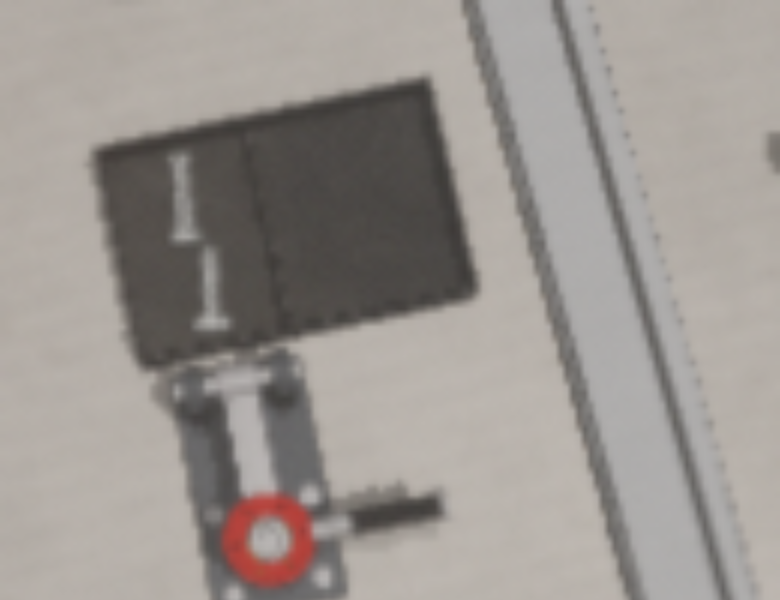

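The crop shows the cup at (268,540), the rubber sleeve running from (350,515) to (440,505), and the fence well clear to the right. Stand yaw is about 12°, with the handle near (0.394, 0.300, 0.075). I'm moving above it now.

Emit:
move_arm --rows "0 0 0 0.031 0.031 0 0.087; 0 0 0 0.031 0.031 0 0.087; 0 0 0 0.031 0.031 0 0.087; 0 0 0 0.031 0.031 0 0.087; 0 0 0 0.031 0.031 0 0.087; 0 0 0 0.031 0.031 0 0.087; 0 0 0 0.031 0.031 0 0.087; 0 0 0 0.029 0.030 0 0.087" --squeeze 20

```text
t: 1.1
eef_pos: [0.394, 0.2961, 0.2344]
ee_rot: [3.141, 0.0, -0.402]
force: [0.9, 0.3, -0.1]
width: 0.0868
gripper_force: 0.0
```

Emit:
move_arm --rows "0 0 6.9 0 0 0.010 0.087; 0 0 6.9 0 0 0.010 0.087; 0 0 6.9 0 0 0.010 0.087; 0 0 6.9 0 0 0.010 0.087; 0 0 6.9 0 0 0.010 0.087; 0 0 6.9 0 0 0.010 0.087; 0 0 6.9 0 0 0 0.087; 0 0 6.7 0 0 0 0.087"

```text
t: 2.1
eef_pos: [0.3936, 0.2974, 0.1741]
ee_rot: [3.141, -0.001, -1.366]
force: [0.2, 0.9, -0.1]
width: 0.0867
gripper_force: 0.0
```

```bash
python3 - <<'E'
from h import *
print(arm.get_state()['eef_pos'],arm.get_state()['ee_rot'],arm.get_state()['q'])
a,_=grab('side'); t,_=grab('top')
cv2.imwrite('pics/s1.png',np.hstack([cv2.resize(a[110:260,210:360],(400,400)),cv2.resize(t[150:270,200:320],(400,400))]))
im,d=a,_
im,d=load('side');W=world('side',d)
m=(im[...,2]>130)&(im[...,1]<70)&(np.linalg.norm(W[...,:2]-[.38,.358],axis=-1)<.05)
print(m.sum(),W[m].mean(0),W[m].min(0),W[m].max(0))
dark=(im.max(-1)<70)&(abs(W[...,0]-.394)<.03)&(abs(W[...,1]-.3)<.04)&(abs(W[...,2]-.075)<.02)
print('h',dark.sum(),W[dark].mean(0),W[dark].min(0),W[dark].max(0))
E
```

```text
[0.39357822 0.29740077 0.17411861] [ 3.14084057e+00 -6.24650013e-04 -1.36575621e+00] [ 1.04631343e+00  1.10147192e-01 -4.65997947e-01 -1.72014609e-04
 -9.95618143e-01 -8.41179907e-01]
30 [0.37778536 0.36174564 0.08118322] [0.36104588 0.33972094 0.07957296] [0.39855838 0.37653108 0.08343051]
h 16 [0.39175088 0.29719675 0.08213499] [0.38514772 0.28022198 0.07803698] [0.4000104  0.32072408 0.08414412]
```

View pics/s1.png

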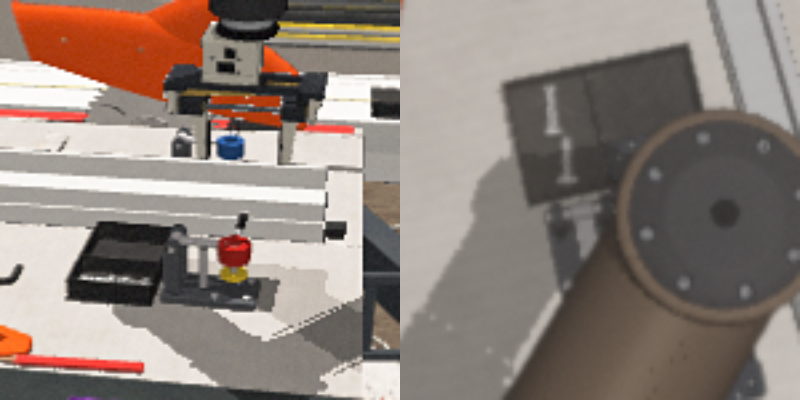

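The open fingers straddle the sleeve's position and both cameras agree on the handle. Descending and closing.

Emit:
move_arm --rows "0 0 0 0 0 0.018 0.087; 0 0 0 0 0 0.018 0.087; 0 0 0 0 0 0.018 0.087; 0 0 0 0 0 0.018 0.087; 0 0 0 0 0 0.018 0.087; 0 0 0 0 0 0.012 0.087; 0 0 0 0 0 0.008 0.087; 0 0 0 0 0 0 0.087"

```text
t: 3.2
eef_pos: [0.3937, 0.2975, 0.0642]
ee_rot: [3.141, -0.001, -1.361]
force: [0.3, -0.3, 0.3]
width: 0.0872
gripper_force: 0.0
```

Emit:
move_arm --rows "0 0 0 0 0 0 0.04; 0 0 0 0 0 0 0.03; 0 0 0 0 0 0 0.02; 0 0 0 0 0 0 0.01; 0 0 0 0 0 0 0.006; 0 0 0 0 0 0 0.006; 0 0 0 0 0 0 0.006; 0 0 0 0 0 0 0.006" --squeeze 20

```text
t: 4.2
eef_pos: [0.3939, 0.2977, 0.0646]
ee_rot: [-3.141, 0.0, -1.362]
force: [6.6, 1.0, -3.0]
width: 0.0124
gripper_force: 4.6
```

Gripped: the opening is 12.4 mm, which matches the sleeve. Swinging the first half of the arc.

Emit:
move_arm --rows "0 0 0 0 -0.0014 -0.0146 0.006; 0 0 0 0 -0.0043 -0.0141 0.006; 0 0 0 0 -0.0069 -0.0130 0.006; 0 0 0 0 -0.0093 -0.0114 0.006; 0 0 0 0 -0.0114 -0.0093 0.006; 0 0 0 0 -0.0130 -0.0069 0.006; 0 0 0 0 -0.0141 -0.0043 0.006; 0 0 0 0 -0.0146 -0.0014 0.006"

```text
t: 5.2
eef_pos: [0.4669, 0.3128, 0.1409]
ee_rot: [3.141, -0.0, -1.361]
force: [-6.2, -1.6, 4.9]
width: 0.0112
gripper_force: 20.0
```

Emit:
move_arm --rows "0 0 0 0 -0.0146 0.0014 0.006; 0 0 0 0 -0.0141 0.0043 0.006; 0 0 0 0 -0.0130 0.0069 0.006; 0 0 0 0 -0.0114 0.0093 0.006; 0 0 0 0 -0.0093 0.0114 0.006; 0 0 0 0 -0.0069 0.0130 0.006; 0 0 0 0 -0.0043 0.0141 0.006; 0 0 0 0 -0.0014 0.0146 0.006"

```text
t: 6.2
eef_pos: [0.5412, 0.3286, 0.0636]
ee_rot: [-3.141, -0.0, -1.362]
force: [0.5, -4.7, 3.8]
width: 0.0111
gripper_force: 20.0
```

Emit:
move_arm --rows "0 0 0 0 0 0.003 0.006; 0 0 0 0 0 0.002 0.006; 0 0 0 0 0 0 0.006"

```text
t: 6.58
eef_pos: [0.5413, 0.3287, 0.0603]
ee_rot: [-3.14, -0.0, -1.361]
force: [-0.7, -8.1, 10.6]
width: 0.0114
gripper_force: 20.0
```

The cup is on its stop. Releasing, rising straight up, and moving aside to look.

Emit:
move_arm --rows "0 0 0 0 0 -0.001 0.03; 0 0 0 0 0 0 0.04; 0 0 0 0 0 0 0.04; 0 0 0 0 0 0 0.04; 0 0 0 0 0 -0.02 0.04; 0 0 0 0 0 -0.035 0.04; 0 0 0 0 0 -0.045 0.04; 0 0 0 0 0 -0.04 0.04"

```text
t: 7.58
eef_pos: [0.5406, 0.329, 0.2021]
ee_rot: [-3.141, 0.0, -1.362]
force: [1.1, -0.5, -0.3]
width: 0.0396
gripper_force: 0.0
```

```bash
python3 - <<'E'
from h import *
a,_=grab('side'); t,_=grab('top')
cv2.imwrite('pics/s2.png',np.hstack([cv2.resize(a[130:240,210:320],(400,400)),cv2.resize(t[120:270,200:350],(400,400))]))
for n in('side','top'):
    im,d=load(n);W=world(n,d);b,g,r=[im[...,i].astype(int) for i in range(3)]
    near=np.linalg.norm(W[...,:2]-[.528,.389],axis=-1)<.06
    m=near&(r>120)&(g>100)&(b<80)&(W[...,2]>.1)
    if m.sum(): print(n,'yellow',m.sum(),W[m].mean(0),W[m].min(0),W[m].max(0))
    m=near&(r>120)&(g<70)
    if m.sum(): print(n,'red',m.sum(),W[m].mean(0),W[m].min(0),W[m].max(0))
E
```

```text
side yellow 58 [0.53064604 0.38245522 0.16086871] [0.50658428 0.34474866 0.11599346] [0.57820386 0.41145892 0.29196561]
side red 53 [0.51987999 0.40458612 0.08879539] [0.50838617 0.39203509 0.07643583] [0.54434724 0.4139945  0.10079314]
```

View pics/s2.png

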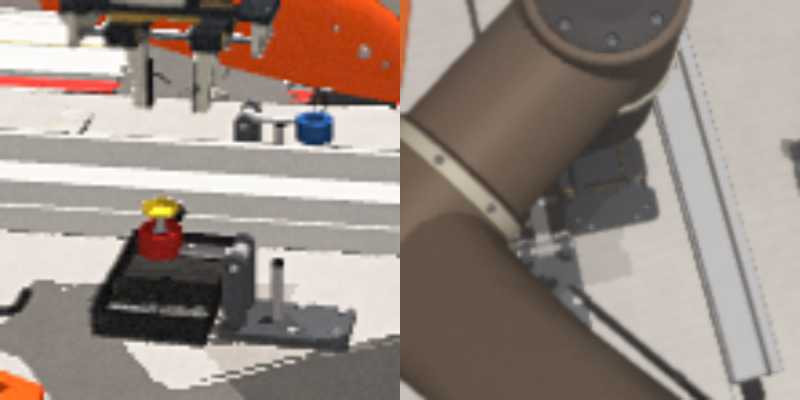

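The cup is upside down over the tray's larger half, with the yellow cap on top at (160,208) in the left panel. I'm moving the closed fingers above the cap at about (0.528, 0.390).

Emit:
move_arm --rows "0 0 0 -0.016 0 0 0; 0 0 0 -0.016 0 0 0; 0 0 0 -0.015 0 0 0; 0 0 0 -0.015 0 0 0; 0 0 0 0 0 0.02 0; 0 0 0 0 0 0.02 0; 0 0 0 0 0 0.02 0; 0 0 0 0 0 0 0"

```text
t: 8.68
eef_pos: [0.5267, 0.3892, 0.1386]
ee_rot: [3.139, -0.002, -1.361]
force: [-0.3, 0.2, 0.6]
width: 0.0004
gripper_force: 0.0
```

```bash
python3 - <<'E'
from h import *
a,_=grab('side')
cv2.imwrite('pics/s3.png',cv2.resize(a[120:240,210:320],(550,600)))
im,d=load('side');W=world('side',d);b,g,r=[im[...,i].astype(int) for i in range(3)]
m=(np.linalg.norm(W[...,:2]-[.528,.389],axis=-1)<.05)&(r>120)&(g>100)&(b<80)&(W[...,2]>.105)&(W[...,2]<.127)
P=W[m];print(m.sum(),(P.min(0)+P.max(0))/2,P.min(0),P.max(0),arm.get_state()['width'])
E
```

```text
42 [0.52659757 0.39042396 0.1202979 ] [0.51123149 0.3750603  0.11551815] [0.54196365 0.40578763 0.12507765] 0.0007625874878691402
```

View pics/s3.png

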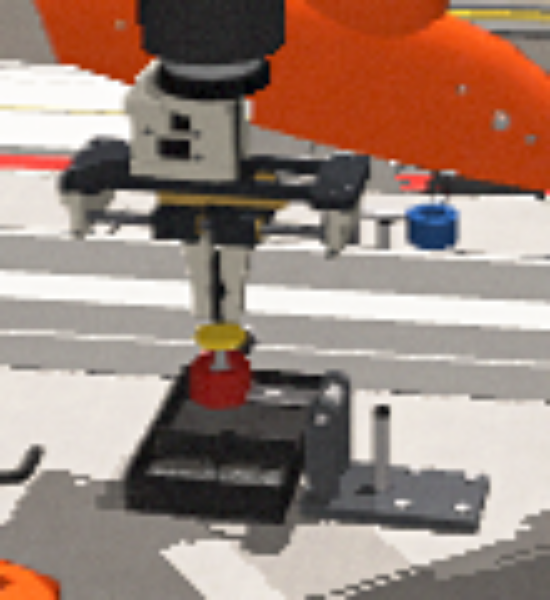

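The closed fingertips stand just above the yellow cap at (220,335), centred to about 1 mm. Pressing it down.

Emit:
move_arm --rows "0 0 0 0 0 0.010 0; 0 0 0 0 0 0.009 0; 0 0 0 0 0 0.008 0; 0 0 0 0 0 0.003 0; 0 0 0 0 0 0 0; 0 0 0 0 0 0 0"

```text
t: 9.48
eef_pos: [0.5281, 0.3901, 0.1121]
ee_rot: [-3.14, 0.001, -1.361]
force: [-2.3, 0.5, 10.2]
width: 0.0006
gripper_force: 5.3
```

Emit:
move_arm --rows "0 0 0 0 0 0.003 0; 0 0 0 0 0 0.002 0; 0 0 0 0 0 0 0; 0 0 0 0 0 0 0"

```text
t: 9.98
eef_pos: [0.5285, 0.3904, 0.1113]
ee_rot: [-3.137, 0.002, -1.36]
force: [-13.4, -4.8, 36.5]
width: 0.0001
gripper_force: 18.4
```

The cap is bottomed hard at full travel. Raising straight up, then clearing the view to check for the nut.

Emit:
move_arm --rows "0 0 0 0 0 -0.01 0; 0 0 0 0 0 -0.03 0; 0 0 0 0 0 -0.05 0; 0 0 0 0 0 -0.05 0; 0 0 0 -0.04 0 0 0; 0 0 0 -0.05 0 0 0; 0 0 0 -0.05 0 0 0; 0 0 0 -0.05 0 0 0"

```text
t: 10.98
eef_pos: [0.4877, 0.5763, 0.2449]
ee_rot: [3.141, -0.001, -1.362]
force: [1.3, -0.1, 0.1]
width: 0.0006
gripper_force: 0.0
```

Emit:
move_arm --rows "0 0 0 -0.05 0 0 0; 0 0 0 -0.05 0 0 0; 0 0 0 -0.05 0 0 0; 0 0 0 -0.03 0 0 0; 0 0 0 0 0 0 0"

```text
t: 11.6
eef_pos: [0.4493, 0.7529, 0.2419]
ee_rot: [3.139, -0.003, -1.36]
force: [1.6, -1.4, 0.1]
width: 0.0006
gripper_force: 0.0
```

```bash
python3 - <<'E'
from h import *
a,_=grab('side'); t,_=grab('top')
cv2.imwrite('pics/s4.png',np.hstack([cv2.resize(a[170:240,220:310],(400,400)),cv2.resize(t[150:260,215:325],(400,400))]))
E
```

```text
(no output)
```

View pics/s4.png

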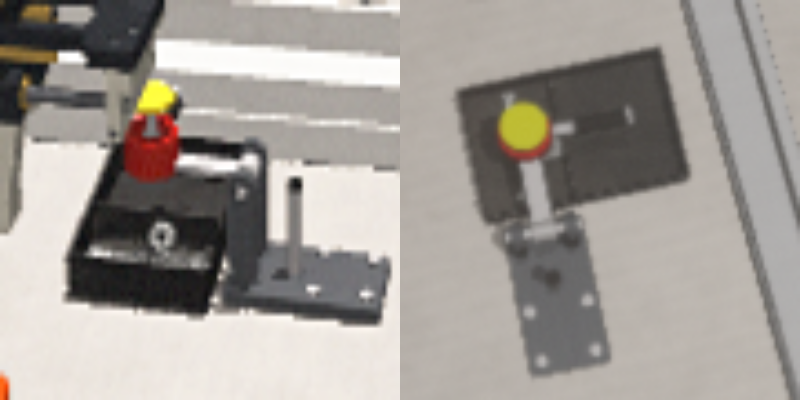

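The side panel shows the cup upside down and a nut-like ring at (160,235) in the tray. Checking the nut's position, and that the tray and blue cup haven't moved.

```bash
python3 - <<'E'
from h import *
im,d=load('side');W=world('side',d)
# nut px: x=220+160*90/400=256, y=170+235*70/400=211
print(np.round(W[207:216,252:261,:][::2,::2].reshape(-1,3),3)[:25])
print(im[207:216,252:261].max(-1))
im,d=load('top');W=world('top',d);m=np.zeros(d.shape,bool);m[158:213,228:296]=1
m&=(im.max(-1)<80)&(W[...,2]<.045)&(W[...,2]>-.01)
print('tray',cv2.minAreaRect((W[m][:,:2]*1000).astype(np.float32)))
b,g,r=[im[...,i].astype(int) for i in range(3)]
m=(b>110)&(r<70)&(np.arange(512)[None]>330);v,u=np.where(m&(np.arange(384)[:,None]<230));print('blue',u.mean()/.64,v.mean()/.64,W[v,u].mean(0))
cv2.imwrite('pics/t5.png',cv2.resize(im[155:218,225:300],(750,600)))
E
```

```text
[[0.548 0.364 0.024]
 [0.542 0.36  0.024]
 [0.534 0.36  0.025]
 [0.525 0.363 0.029]
 [0.519 0.359 0.028]
 [0.547 0.366 0.017]
 [0.536 0.372 0.023]
 [0.531 0.367 0.021]
 [0.528 0.356 0.016]
 [0.52  0.357 0.018]
 [0.55  0.359 0.005]
 [0.535 0.374 0.016]
 [0.535 0.359 0.009]
 [0.522 0.37  0.017]
 [0.522 0.353 0.008]
 [0.533 0.395 0.019]
 [0.533 0.379 0.011]
 [0.525 0.379 0.013]
 [0.522 0.37  0.009]
 [0.517 0.363 0.006]
 [0.532 0.397 0.013]
 [0.526 0.393 0.012]
 [0.519 0.391 0.013]
 [0.512 0.39  0.013]
 [0.505 0.39  0.015]]
[[ 33  28  34  33  30  35  43  52  57]
 [ 34  36  31  66  62  42  29  32  37]
 [ 29  27  78 195 200 214 114  37  35]
 [ 24  61 156 126 101 145 188  89  24]
 [ 26  94 158  87  20 155 158  78  29]
 [ 52  73 177 185 120 194 140  61  38]
 [ 70  52  57 157 136 104  64  60  79]
 [116  72  69  81 111 161 114 114 112]
 [112  72 128 108 120  97 120 137 118]]
tray ((540.4596557617188, 351.55743408203125), (109.42149353027344, 165.775634765625), 12.92282485961914)
blue 575.6283967391305 308.32201086956525 [0.50285731 0.05176847 0.0773782 ]
```

View pics/t5.png

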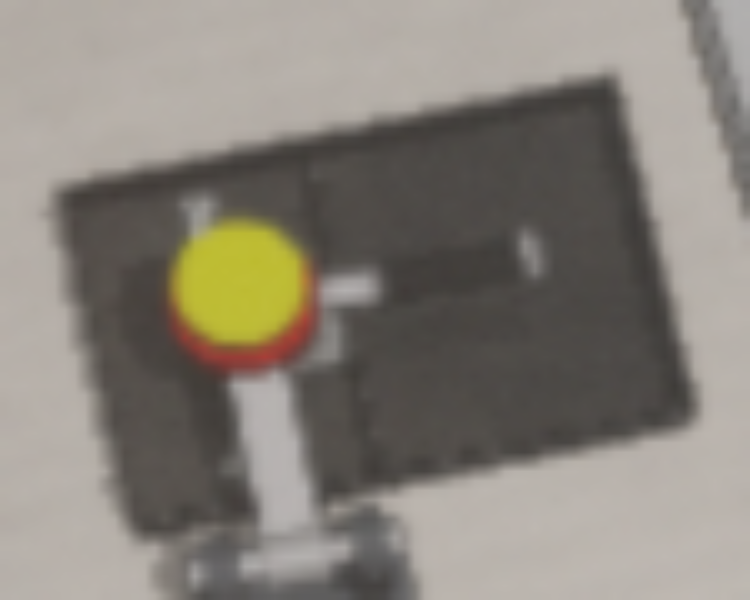

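```bash
python3 -c "
from station import arm
print(arm.job_done())"
```

```text
the job is handed in; nothing more can be done
None
```

I swung the red cup fully over and pressed the cap right down; the nut dropped into the black tray, leaning by the cross wall in the smaller, bolt half (the cup stood over that half, not the larger one as described). The blue cup is untouched and the job is handed in; no verdict came back.

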